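# Feed the bisque beads down the track to the switch

### The job

Put the one round bead that was left on a clay stand into the loader's tray with the other three, and let go of it. Then tip the tray up by its bar so that all four beads run along the guide into the track in single file, and lower the tray gently back onto its rest. Last, slide the pusher along the track to close the row up against the roller lever until the switch just clicks, without pressing the lever on past its working range, and leave it there; leave the barrel-shaped bead and the other studio things where they are.

Things in the scene. Friction and masses are not known exactly. Their poses are not given: they have to be found in the camera images.
- loader: the bead loader, fixed to the table: a plywood base board 215 x 330 x 12 mm carrying track, tray, pusher and switch. Origin on the table, its z up; its y runs along the track towards the switch, its x across the track towards the tray's bar (far from the robot).
- track: fixed straight aluminium U channel, 32 mm wide inside, side walls 16 mm high. Origin on its floor's centre line, 90 mm to -x of the loader's origin, 50 mm above the table; y along it towards the switch, down a 0.07 rad slope, so beads roll that way; z up from the floor. Spans y -165 to 125 mm. A bead in it has its centre at x 0, z 15 mm; four in a row take 120 mm.
- guide_rail (a point): middle of the top edge of the fixed guide rail along the track's -x side, opposite the tray: 5 mm thick, 45 mm over the channel's floor, track y -145 to 35 mm. Beads leaving the tray stop against it and drop into the channel. Frame as track.
- tray (a joint): tipping tray, hinged along its front lip beside the track. 0 = down on its rest (floor sloping 0.05 rad away from the track, so beads stay at the back); grows as the end with the bar is raised, stop at 0.55 rad. Let go, it falls; falling faster than 3 rad/s is a slam, a fault. Beads start to roll at about 0.06 rad; 0.35 is plenty. About 0.35 kg, 2 N at the bar.
- tray_lip (a point): middle of the tray's front lip, on the hinge line and the floor's top; frame tilts with the tray: x along the floor to the back wall, y as the loader's y, z up from the floor; hinge turns about -y. The inside spans x 0 to 145, y -80 to 80 mm; walls 5 mm thick, 30 mm high. A bead put down at x 95, y -10 mm clears guide and walls and rolls to the back wall.
- tray_outlet (a point): middle of the tray's outlet, at the lip, 47 mm to -y of tray_lip: a 66 mm gap (tray y -80 to -14 mm) onto the track. A slanting aluminium guide 26 mm high leads to it, from tray x 10, y -14 to x 85, y 80 mm. If beads should bridge it, lower the tray and tip it again. Frame as tray_lip.
- tray_bar (a point): middle of the tray's round steel bar, 10 mm thick, 110 mm long along the tray's y, its centre line 45 mm outside the back wall, 195 mm from the hinge line, 12 mm above the floor's plane; frame as tray_lip. About 77 mm above the table when the tray is down.
- pusher (a joint): pusher that slides in the track, metres towards the switch; 0 = farthest from the switch, it starts at 0 to 0.02, stop at 0.125. About 3 N of friction: it stays where it is left.
- pusher_tab (a point): top centre of the pusher's upright wooden tab: 12 mm thick (track x), 30 mm long (track y), 75 mm high, its top 89.5 mm above the channel's floor and 44 mm above the guide rail, so it can be pinched across the track with the fingertips up to 35 mm below this point. Frame as track.
- pusher_face (a point): centre of the pusher's flat front face (towards the switch), 20 mm ahead of the tab's centre, 15 mm above the channel's floor. With four beads in the row it starts to press the roller when it is 126 mm behind the roller's rest centre, and the switch clicks 5 mm later.
- switch_lever (a joint): lever of the roller microswitch at the track's lower end, rad; 0 = at rest, arm straight across the track; grows as the roller is pushed along the track. Springs back (0.4 to 0.9 N at the roller). It clicks at 0.14 (roller pushed 5 mm); working range ends at 0.30 (10.5 mm); beyond 0.32 is overtravel, a fault. Aim for 0.2 (7 mm), the row resting against it.
- roller (a point): centre of the lever's roller, black, 12 mm in diameter, on the track's centre line, 15 mm above its floor, 35 mm from the lever's vertical pivot; its rest position is track y = 95 mm.
- bead0: round bisque bead, a plain off-white ball 30 mm in diameter, 34 g, smooth; origin at its centre. In the tray at the start, against the back wall.
- bead1: round bisque bead, a plain off-white ball 30 mm in diameter, 34 g, smooth; origin at its centre. In the tray at the start, against the back wall.
- bead2: round bisque bead, a plain off-white ball 30 mm in diameter, 34 g, smooth; origin at its centre. In the tray at the start, against the back wall.
- bead3: round bisque bead, a plain off-white ball 30 mm in diameter, 34 g, smooth; origin at its centre. At the start on a small clay stand to the robot's left or right, its centre 38 mm above the table.
- barrel: barrel-shaped bisque bead, 28 mm in diameter, 32 mm tall, upright on another such clay stand across the table; origin in its underside. Not wanted: leave it.
- stand_a: fixed clay stand that carries the round bead: a tube 22 mm outside, 16 mm inside, 25 mm tall overall, on a foot 48 mm wide and 6 mm high. Origin under its centre.
- jar1: glaze jar, 60 mm wide, 85 mm tall; bystander, left alone (as all that follow). Origin under its centre.
- jar2: glaze jar, 60 mm wide, 85 mm tall. Bystander.
- cup: teal cup, 68 mm wide, 90 mm tall. Bystander.
- bowl: bisque bowl, 110 mm wide, 40 mm tall. Bystander.
- brush: brush 200 mm long lying flat. Bystander.
- tin: steel tin with brushes standing in it, 72 mm wide, 160 mm tall with the brushes. Bystander.

How it is judged:
By the outcome, as a careful person would: the job done as asked, in the order asked, and still so for the second after the job is handed in, with the robot touching nothing.
It also fails if it takes over 61 s, if anything falls off the work surface, if the arm or the gripper's body presses on something with over 40 N, if the wrist force passes 120 N, or if a joint passes its speed limit or range.

### The arm

A 6-joint arm with a two-finger parallel gripper is mounted at the origin on the work surface. World frame = base frame: x ahead of the robot, y to its left, z up, the work surface at z = 0. Lengths are in mm, angles in rad, forces in N, time in s.
With the tool pointing down it reaches from about 400 to 925 mm from the base axis. Payload 12.5 kg.
Tool frame: the origin (TCP) lies at the very end of the fingers, on their centre line; the grasp point (between the pads) lies grip_depth behind it (grip_depth is the distance from the TCP to the grasp point, in mm); z points along the fingers, y is the line along which they close (so a half turn about z gives the same grasp; the last joint's range is limited). The gripper opens to 95 mm and grips with 3 to 60 N. Pads are 20 mm wide; open, the fingers measure 119 mm over their backs; the gripper's body (75 mm by 180 mm) begins 59 mm behind the grasp point.
Start: joints at [1.152, 0.491, 1.559, -0, 1.092, -0.106], TCP at [192.311, 594.696, 214.661] pointing down, gripper open.
Joint ranges: [-3.1, 3.1], [-0.84, 2.19], [0.05, 2.79], [-1.13, 4.28], [0.06, 2.93], [-2.69, 2.69]. Speed limits (rad/s): [2.22, 2.22, 2.79, 3.14, 3.14, 3.14].

### API

Orientations are given as [roll, pitch, yaw] about the fixed x, y, z axes, in that order (R = Rz(yaw) Ry(pitch) Rx(roll)).
In Python, from cell import state, read_camera, job_done, grip_depth gives the robot as it stands.
- The arm moves only by the tool drive_tool, never from a script. Its argument "targets" is a list of rows, each an object with "jaw": the opening, from 0 (shut) to 1 (fully open); "travel": the shift along the tool's x, y, z in m, a list of three; "twist": the turn about the tool's z in rad. In form: [{"jaw": jaw, "travel": [tx, ty, tz], "twist": twist}, ...]. A call has 1 to 8 rows; each row is the pose to reach, as a shift and turn from the pose commanded when the call began, along the tool's axes at that moment; what a row does not reach only later rows make up. A row lasts 1/12 s, in which the tool goes at most 41.7 mm and 7.16 degrees, less where a joint would pass 70% of its speed; a pose out of reach is approached as far as the arm can. A call with a gripper value outside its range is refused whole. The fingers move at their own pace and stop on an object; the grip force is fixed at half the most. Time passes only in rows, so rows that repeat a pose let the fingers close. It gives the time, the measured TCP pose, the force, the opening and the grip force at its end, in the units of the state.
- state(): the state, without advancing time (a new reading comes with each control period).
- read_camera(name): name is "side" or "top"; returns a dict with "frame" (480x640x3 uint8, red, green, blue), "fx", "fy", "cx", "cy" (pixels), "R" (3x3) and "t" (3): a world point X has camera coordinates R X + t. Camera axes: x right, y down, z forward; pixel columns grow to the right and rows downward; lengths in mm; the calibration is good to about 2 mm. A picture is of the moment at which its call begins. There is no depth.
- job_done(): hands the job in; it is judged then, once.
The state is a dict: "t": time; "joints": joint angles; "qvel": joint speeds; "tau": joint torques, N m; "eef_pos": TCP position; "tcp_rot": TCP orientation; "ft_force": force on the tool from outside, world axes, zero at the start; "moment": the same for the moment, N m; "opening": opening from 0.0 (shut) to 1.0 (fully open); "grip_force": force on a finger pad.
Only numpy, scipy, OpenCV 4.12 (cv2) and the standard library are available. Lean on these libraries where they do the work, as an engineer would, in place of code of your own. Each camera call takes 0.05 s, during which the arm holds its last target. There are 200 camera calls.

## Working session

There is one attempt and no reset: what is moved stays moved. The work goes in short steps, Python scripts to look and compute and a tool call to move; the robot and the scene stay as the last step left them, time stands still between calls to the robot, and variables do not carry over. Pictures are saved under pics/ and viewed, at most 10 in all, crops included, and the job is handed in when it is done.

Besides the shell and the picture viewer there is one more tool, called after "Request:" in YAML: its name, and indented under it one key for each argument. drive_tool: Moves the arm, as the interface text tells. Its arguments: {"type":"object","properties":{"targets":{"type":"array"}},"required":["targets"]}

```bash
mkdir -p pics; ls
python3 - <<'E'
from cell import *
import cv2,numpy as np
s=state();print({k:np.round(v,3) for k,v in s.items()},grip_depth)
for n in("top","side"):
    c=read_camera(n);cv2.imwrite(f"pics/{n}0.png",c["frame"][:,:,::-1]);print(n,c["fx"],c["cx"],c["cy"],np.round(c["R"],4).tolist(),c["t"], "cam", -np.array(c["R"]).T@c["t"])
E
```

```text
pics
{'t': np.float64(0.0), 'joints': array([ 1.152,  0.492,  1.559, -0.   ,  1.092, -0.106]), 'qvel': array([ 0.   ,  0.002, -0.   ,  0.001,  0.001, -0.   ]), 'tau': array([-0.0000e+00, -6.1265e+01, -2.5819e+01,  6.9000e-02,  4.8000e-02,
       -0.0000e+00]), 'eef_pos': array([192.192, 594.434, 214.054]), 'tcp_rot': array([-3.14 , -0.   ,  2.829]), 'ft_force': array([ 0.256,  0.904, -0.257]), 'moment': array([0.015, 0.042, 0.019]), 'grip_force': np.float64(0.0), 'opening': np.float64(1.0)} 18.8
top 458.3370148353501 315.3246310849394 245.90663911262004 [[-0.17, -0.9854, -0.0016], [-0.9646, 0.1668, -0.2043], [0.2016, -0.0332, -0.9789]] [  69.25257971  535.07020046 1054.17309815] cam [ 315.36240071   14.00843855 1141.37078987]
side 471.3370653605586 320.67048408679324 240.35801768037302 [[0.9984, -0.0534, 0.0179], [-0.0138, -0.5394, -0.842], [0.0546, 0.8404, -0.5393]] [-521.28073808  110.5574068   952.38099175] cam [ 470.01303394 -768.53709916  615.97449354]
```

View pics/top0.png

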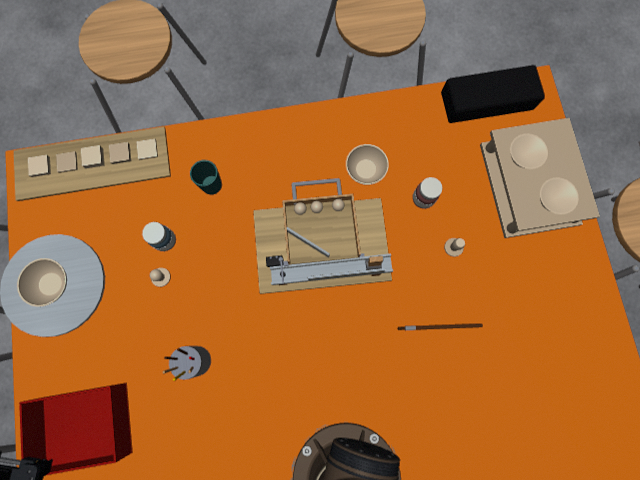

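View pics/side0.png

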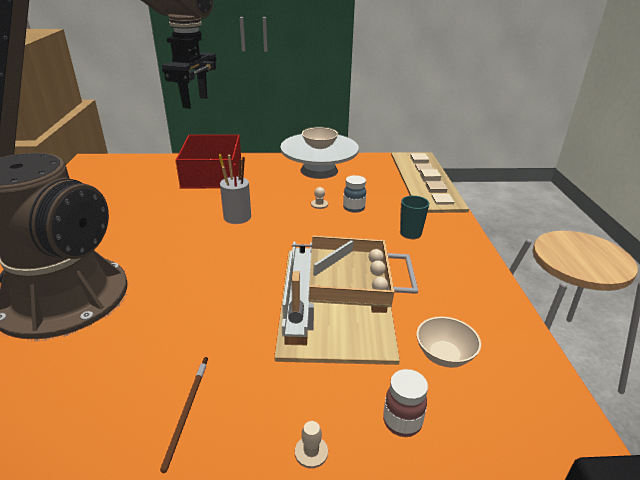

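The side view shows the round bead on the far (+y) stand at about (320,192) and the barrel near at (311,435). In the top view the bead is near (158,275). The loader is central, with the pusher on the right (-y) at (375,263) and the switch on the left at (275,262). I'll zoom in on both.

Run:
```python
import cv2,numpy as np
t=cv2.imread("pics/top0.png");s=cv2.imread("pics/side0.png")
z=lambda i,x,y,w,h,k:cv2.resize(i[y:y+h,x:x+w],None,fx=k,fy=k,interpolation=cv2.INTER_CUBIC)
cv2.imwrite("pics/t1.png",z(t,245,170,160,130,5))
a=z(s,265,225,160,140,4); b=cv2.copyMakeBorder(z(s,300,175,40,40,4),0,400,0,0,0); c=z(t,140,255,40,40,4); b[200:360]=c
cv2.imwrite("pics/s1.png",np.hstack([a,b]))
```

```text
(no output)
```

View pics/t1.png

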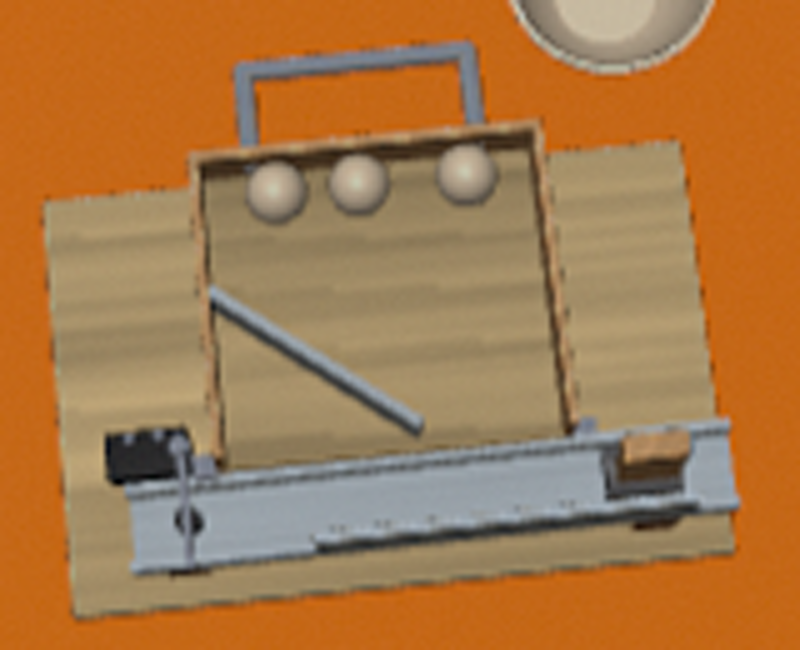

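View pics/s1.png

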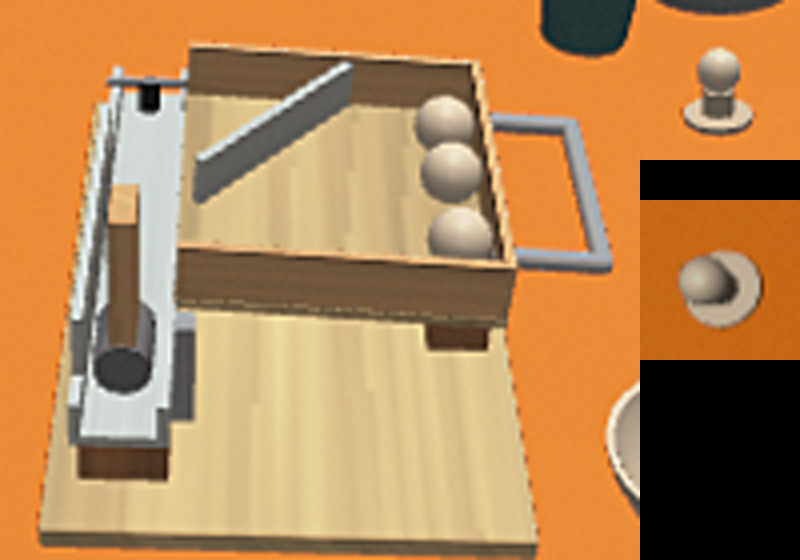

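The crops show the board corners, bar, tab top, roller and beads clearly. Next I'll triangulate them and fit the loader pose.

```bash
cat > h.py <<'E'
import numpy as np, cv2
from cell import *
from scipy.optimize import least_squares
from scipy.spatial.transform import Rotation as Ro
def ray(c,u,v):
    R=np.array(c["R"]);o=-R.T@np.array(c["t"])
    return o,R.T@np.array([(u-c["cx"])/c["fx"],(v-c["cy"])/c["fy"],1])
def plane(c,p,z):
    o,d=ray(c,*p);return o+d*(z-o[2])/d[2]
def tri(c1,p1,c2,p2):
    o1,d1=ray(c1,*p1);o2,d2=ray(c2,*p2)
    k=np.linalg.lstsq(np.c_[d1,-d2],o2-o1,rcond=None)[0]
    a,b=o1+k[0]*d1,o2+k[1]*d2;return (a+b)/2,np.linalg.norm(a-b)
def proj(c,X):
    x=np.array(c["R"])@X+np.array(c["t"]);return np.array([c["fx"]*x[0]/x[2]+c["cx"],c["fy"]*x[1]/x[2]+c["cy"]])
E
python3 - <<'E'
from h import *
T=read_camera("top");S=read_camera("side")
ft=lambda x,y:((x+.5)/5-.5+245,(y+.5)/5-.5+170)
fs=lambda x,y:((x+.5)/4-.5+265,(y+.5)/4-.5+225)
# board fit
L=np.array([[107.5,165],[107.5,-165],[-107.5,-165],[-107.5,165]])
W=np.array([plane(T,ft(*p),12)[:2] for p in[(45,203),(682,142),(735,550),(78,618)]])
sc=plane(S,fs(40,532),12)[:2],plane(S,fs(537,545),12)[:2]
print("side corners",np.round(sc,1))
def f(q):
    c,s=np.cos(q[2]),np.sin(q[2]);return L@np.array([[c,s],[-s,c]])+q[:2]
r=least_squares(lambda q:(f(q)-W).ravel(),[650,0,0]);q=r.x;print("loader top",q,np.round(f(q)-W,1).tolist())
Rz=Ro.from_euler('z',q[2]).as_matrix()
loc=lambda X:np.round(Rz.T@(X-np.r_[q[:2],0]),1)
pts={"roller":((189,521),(149,97)),"tab":((655,446),(124,203)),"b_a":((276,191),(445,125)),"b_b":((359,184),(450,172)),"b_c":((466,174),(460,238)),
"barL":((241,70),(570,122)),"barR":((470,48),(605,262)),"guideEnd":((422,428),(198,163)),"guideTop":((212,291),(348,68))}
for k,(a,b) in pts.items():
    X,e=tri(T,ft(*a),S,fs(*b));print(k,np.round(X,1),"err %.1f"%e,"loc",loc(X))
X,e=tri(T,((65.5)/4-.5+140,80.5/4-.5+255),S,(78.5/4-.5+300,72.5/4-.5+175));print("bead3",X,e)
print("bead3 top plane",plane(T,((65.5)/4-.5+140,80.5/4-.5+255),38),"side",plane(S,(78.5/4-.5+300,72.5/4-.5+175),38))
print(np.round([plane(T,ft(*p),77) for p in[(241,70),(470,48)]],1))
E
```

```text
side corners [[ 432.7 -196. ]
 [ 644.2 -211.1]]
loader top [ 5.48901747e+02 -4.07418611e+01 -7.03502133e-02] [[0.9, 0.8], [1.3, -0.7], [-1.6, -1.7], [-0.5, 1.6]]
roller [484.6  66.1  59.6] err 0.1 loc [-71.6 102.1  59.6]
tab [ 469.6 -145.4  148.1] err 1.6 loc [ -71.8 -110.   148.1]
b_a [631.  -1.  85.] err 0.4 loc [79.1 45.4 85. ]
b_b [627.5 -40.8  85. ] err 0.7 loc [78.4  5.5 85. ]
b_c [623.9 -92.3  85.1] err 0.2 loc [ 78.4 -46.1  85.1]
barL [695.7   5.7  80.9] err 0.1 loc [143.2  56.7  80.9]
barR [ 688.2 -106.2   80.5] err 0.5 loc [143.5 -55.5  80.5]
guideEnd [504.3 -48.8  98.2] err 2.3 loc [-43.9 -11.1  98.2]
guideTop [585.4  36.8  95. ] err 0.7 loc [31.  79.9 95. ]
bead3 [537.62149609 370.04075273  38.61429879] 1.2409894583550374
bead3 top plane [538.3777972  370.31354596  38.        ] side [537.07204502 370.95889879  38.        ]
[[ 697.1    5.7   77. ]
 [ 689.2 -106.6   77. ]]
```

Request:
drive_tool:
  targets:
    - {"jaw": 0.6,"travel": [-0.04,-0.011,0],"twist": -0.12}
    - {"jaw": 0.6,"travel": [-0.078,-0.021,0],"twist": -0.243}
    - {"jaw": 0.6,"travel": [-0.116,-0.031,0],"twist": -0.243}
    - {"jaw": 0.6,"travel": [-0.154,-0.041,0.01],"twist": -0.243}
    - {"jaw": 0.6,"travel": [-0.192,-0.052,0.02],"twist": -0.243}
    - {"jaw": 0.6,"travel": [-0.23,-0.062,0.03],"twist": -0.243}
    - {"jaw": 0.6,"travel": [-0.268,-0.072,0.04],"twist": -0.243}
    - {"jaw": 0.6,"travel": [-0.306,-0.082,0.05],"twist": -0.243}

```text
t: 0.87
eef_pos: [459.6, 421.2, 164.2]
tcp_rot: [3.141, 0.0, 3.072]
ft_force: [1.0, 1.1, 0.7]
opening: 0.6
grip_force: 0.0
```

Request:
drive_tool:
  targets:
    - {"jaw": 0.6,"travel": [-0.035,-0.02,0.01],"twist": 0}
    - {"jaw": 0.6,"travel": [-0.07,-0.039,0.025],"twist": 0}
    - {"jaw": 0.6,"travel": [-0.083,-0.046,0.05],"twist": 0}
    - {"jaw": 0.6,"travel": [-0.083,-0.046,0.07],"twist": 0}
    - {"jaw": 0.6,"travel": [-0.083,-0.046,0.08],"twist": 0}
    - {"jaw": 0.6,"travel": [-0.083,-0.046,0.08],"twist": 0}

```text
t: 1.37
eef_pos: [536.8, 370.2, 82.3]
tcp_rot: [-3.139, -0.004, 3.071]
ft_force: [0.7, 0.0, -0.3]
opening: 0.599
grip_force: 0.0
```

Run:
```python
from h import *
s=state();print(np.round(s["eef_pos"],1),np.round(s["tcp_rot"],4))
T=read_camera("top");S=read_camera("side")
z=lambda i,x,y,w,h,k:cv2.resize(i[y:y+h,x:x+w],None,fx=k,fy=k,interpolation=cv2.INTER_CUBIC)
a=z(T["frame"],110,210,100,120,4);b=z(S["frame"],270,110,100,120,4)
cv2.imwrite("pics/a2.png",np.hstack([a,b])[:,:,::-1])
p=np.array(s["eef_pos"]);print("tcp px",(proj(T,p)-[110,210])*4,(proj(S,p)-[270,110])*4+[400,0])
```

```text
[536.8 370.2  82.3] [-3.1395 -0.0035  3.0715]
tcp px [157.93554083 250.28443377] [597.20598366 271.04499953]
```

View pics/a2.png

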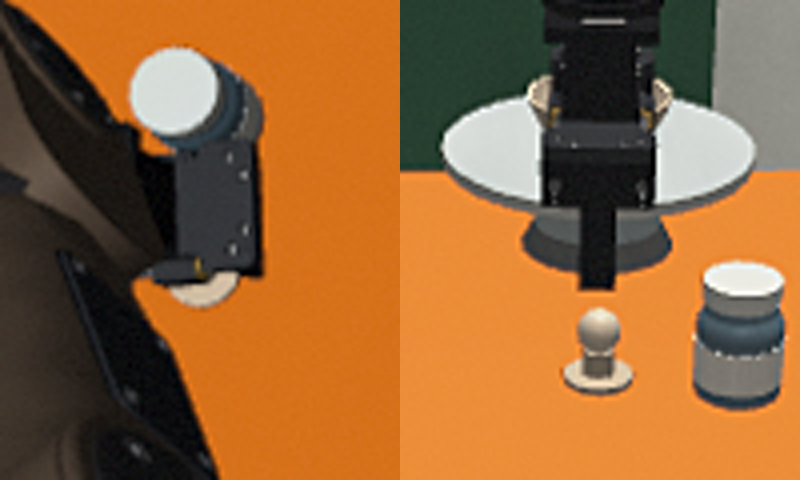

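The side crop shows the finger pair at (597,290), centred over the bead at (599,328), and the jar well clear. Next is to lower and grip.

Request:
drive_tool:
  targets:
    - {"jaw": 0.6,"travel": [-0.001,0,0.025],"twist": 0}
    - {"jaw": 0.6,"travel": [-0.001,0,0.05],"twist": 0}
    - {"jaw": 0.6,"travel": [-0.001,0,0.061],"twist": 0}
    - {"jaw": 0.6,"travel": [-0.001,0,0.061],"twist": 0}
    - {"jaw": 0.15,"travel": [-0.001,0,0.061],"twist": 0}
    - {"jaw": 0.15,"travel": [-0.001,0,0.061],"twist": 0}
    - {"jaw": 0.15,"travel": [-0.001,0,0.061],"twist": 0}
    - {"jaw": 0.15,"travel": [-0.001,0,0.061],"twist": 0}

```text
t: 2.13
eef_pos: [539.3, 371.1, 24.9]
tcp_rot: [3.141, 0.002, 3.072]
ft_force: [-0.2, 0.4, 0.1]
opening: 0.374
grip_force: 0.0
```

Request:
drive_tool:
  targets:
    - {"jaw": 0.15,"travel": [0,0,0],"twist": 0}
    - {"jaw": 0.15,"travel": [0,0,0],"twist": 0}
    - {"jaw": 0.15,"travel": [0,0,0],"twist": 0}

```text
t: 2.38
eef_pos: [539.2, 371.0, 24.3]
tcp_rot: [3.141, 0.001, 3.072]
ft_force: [0.3, -0.7, 3.8]
opening: 0.301
grip_force: 30.0
```

Request:
drive_tool:
  targets:
    - {"jaw": 0.15,"travel": [0,0,-0.02],"twist": 0}
    - {"jaw": 0.15,"travel": [0,0,-0.055],"twist": 0}
    - {"jaw": 0.15,"travel": [0,0,-0.09],"twist": 0}
    - {"jaw": 0.15,"travel": [-0.005,-0.02,-0.12],"twist": 0}
    - {"jaw": 0.15,"travel": [-0.012,-0.053,-0.13],"twist": 0}
    - {"jaw": 0.15,"travel": [-0.019,-0.09,-0.13],"twist": 0}
    - {"jaw": 0.15,"travel": [-0.026,-0.128,-0.13],"twist": 0}
    - {"jaw": 0.15,"travel": [-0.033,-0.166,-0.13],"twist": 0}

```text
t: 3.05
eef_pos: [559.9, 201.3, 154.0]
tcp_rot: [3.141, 0.0, 3.072]
ft_force: [1.7, -0.9, -1.1]
opening: 0.302
grip_force: 30.0
```

Request:
drive_tool:
  targets:
    - {"jaw": 0.15,"travel": [-0.007,-0.038,0],"twist": 0}
    - {"jaw": 0.15,"travel": [-0.014,-0.076,0],"twist": 0}
    - {"jaw": 0.15,"travel": [-0.021,-0.114,0],"twist": 0}
    - {"jaw": 0.15,"travel": [-0.028,-0.152,0],"twist": 0}
    - {"jaw": 0.15,"travel": [-0.036,-0.19,0],"twist": 0}
    - {"jaw": 0.15,"travel": [-0.043,-0.225,0],"twist": 0}
    - {"jaw": 0.15,"travel": [-0.048,-0.247,0],"twist": 0}
    - {"jaw": 0.15,"travel": [-0.048,-0.254,0],"twist": 0}

```text
t: 3.72
eef_pos: [590.7, -57.3, 153.5]
tcp_rot: [-3.141, 0.0, 3.069]
ft_force: [0.0, 0.7, -1.0]
opening: 0.302
grip_force: 30.0
```

Request:
drive_tool:
  targets:
    - {"jaw": 0.15,"travel": [0,0.003,0.02],"twist": 0}
    - {"jaw": 0.15,"travel": [0,0.003,0.045],"twist": 0}
    - {"jaw": 0.15,"travel": [0,0.003,0.065],"twist": 0}
    - {"jaw": 0.15,"travel": [0,0.003,0.074],"twist": 0}
    - {"jaw": 0.15,"travel": [0,0.003,0.079],"twist": 0}
    - {"jaw": 0.15,"travel": [0,0.003,0.08],"twist": 0}
    - {"jaw": 0.15,"travel": [0,0.003,0.08],"twist": 0}

```text
t: 4.3
eef_pos: [590.8, -50.6, 74.1]
tcp_rot: [3.142, 0.001, 3.072]
ft_force: [0.6, 0.3, 0.1]
opening: 0.3
grip_force: 30.0
```

Run:
```python
from h import *
s=state();print(np.round(s["eef_pos"],1),s["ft_force"])
T=read_camera("top");S=read_camera("side")
z=lambda i,x,y,w,h,k:cv2.resize(i[y:y+h,x:x+w],None,fx=k,fy=k,interpolation=cv2.INTER_CUBIC)
a=z(T["frame"],250,170,130,150,3);b=z(S["frame"],265,200,160,150,3)
cv2.imwrite("pics/a3.png",np.hstack([a,b])[:,:,::-1])
```

```text
[590.8 -50.6  74.1] [0.56275121 0.31336946 0.10991574]
```

View pics/a3.png

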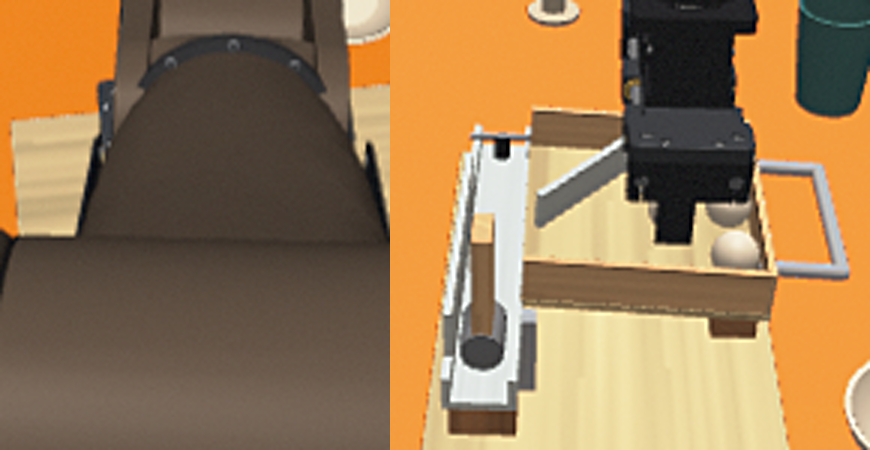

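The fingers are inside the tray at (672,240), clear of the guide and the other beads. I'll open a little and retreat.

Request:
drive_tool:
  targets:
    - {"jaw": 0.5,"travel": [0,0,0],"twist": 0}
    - {"jaw": 0.5,"travel": [0,0,0],"twist": 0}
    - {"jaw": 0.5,"travel": [0,0,0],"twist": 0}
    - {"jaw": 0.5,"travel": [0,0,0],"twist": 0}
    - {"jaw": 0.5,"travel": [0,0,0],"twist": 0}
    - {"jaw": 0.5,"travel": [0,0,-0.015],"twist": 0}
    - {"jaw": 0.5,"travel": [0,0,-0.045],"twist": 0}
    - {"jaw": 0.5,"travel": [0,0,-0.08],"twist": 0}

```text
t: 5.07
eef_pos: [589.6, -50.7, 153.1]
tcp_rot: [3.141, -0.004, 3.072]
ft_force: [0.7, 0.3, 0.5]
opening: 0.503
grip_force: 0.0
```

Request:
drive_tool:
  targets:
    - {"jaw": 0.5,"travel": [-0.013,0.001,0],"twist": 0.12}
    - {"jaw": 0.5,"travel": [-0.026,0.002,0],"twist": 0.24}
    - {"jaw": 0.5,"travel": [-0.039,0.003,0],"twist": 0.36}
    - {"jaw": 0.5,"travel": [-0.052,0.004,0],"twist": 0.48}
    - {"jaw": 0.5,"travel": [-0.065,0.005,0],"twist": 0.6}
    - {"jaw": 0.5,"travel": [-0.078,0.006,0],"twist": 0.72}
    - {"jaw": 0.5,"travel": [-0.091,0.007,0],"twist": 0.84}
    - {"jaw": 0.5,"travel": [-0.102,0.007,0],"twist": 0.96}

```text
t: 5.73
eef_pos: [693.5, -50.9, 153.5]
tcp_rot: [3.142, -0.0, 2.106]
ft_force: [0.7, -0.8, 0.3]
opening: 0.502
grip_force: 0.0
```

Request:
drive_tool:
  targets:
    - {"jaw": 0.5,"travel": [0,0,0],"twist": 0.12}
    - {"jaw": 0.5,"travel": [0,0,0],"twist": 0.24}
    - {"jaw": 0.5,"travel": [0,0,0],"twist": 0.36}
    - {"jaw": 0.5,"travel": [0,0,0],"twist": 0.48}
    - {"jaw": 0.5,"travel": [0,0,0],"twist": 0.6}
    - {"jaw": 0.5,"travel": [0,0,0],"twist": 0.611}
    - {"jaw": 0.5,"travel": [0,0,0],"twist": 0.611}

```text
t: 6.32
eef_pos: [692.7, -51.0, 153.6]
tcp_rot: [-3.141, -0.0, 1.504]
ft_force: [-0.3, 0.2, 0.0]
opening: 0.498
grip_force: 0.0
```

Run:
```python
from h import *
s=state();print(np.round(s["eef_pos"],1),s["tcp_rot"],np.round(s["joints"],2))
T=read_camera("top");S=read_camera("side")
z=lambda i,x,y,w,h,k:cv2.resize(i[y:y+h,x:x+w],None,fx=k,fy=k,interpolation=cv2.INTER_CUBIC)
a=z(T["frame"],250,160,130,150,3);b=z(S["frame"],285,200,130,150,3)
cv2.imwrite("pics/a4.png",np.hstack([a,b])[:,:,::-1])
```

```text
[692.7 -51.  153.6] [-3.14142185e+00 -9.30907633e-05  1.50355086e+00] [-0.17  0.65  1.43  0.    1.06 -0.1 ]
```

View pics/a4.png

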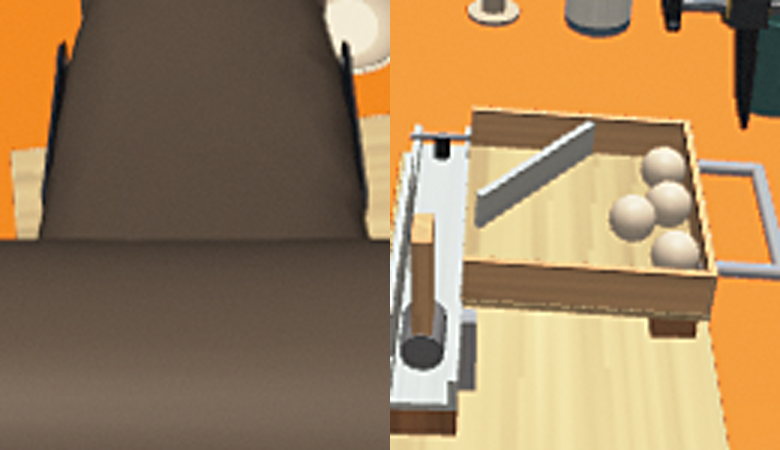

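The side crop shows four beads in the tray near (665,205), with the gripper's finger at (743,125) above the bar. I'll lower onto the bar and grip it.

Request:
drive_tool:
  targets:
    - {"jaw": 0.4,"travel": [0,0,0.02],"twist": 0}
    - {"jaw": 0.4,"travel": [0,0,0.05],"twist": 0}
    - {"jaw": 0.4,"travel": [0,0,0.075],"twist": 0}
    - {"jaw": 0.4,"travel": [0,0,0.09],"twist": 0}
    - {"jaw": 0.4,"travel": [0,0,0.094],"twist": 0}
    - {"jaw": 0.4,"travel": [0,0,0.094],"twist": 0}
    - {"jaw": 0,"travel": [0,0,0.094],"twist": 0}
    - {"jaw": 0,"travel": [0,0,0.094],"twist": 0}

```text
t: 7.08
eef_pos: [693.5, -51.1, 61.1]
tcp_rot: [3.139, 0.0, 1.502]
ft_force: [0.0, 0.7, 0.0]
opening: 0.311
grip_force: 0.0
```

Request:
drive_tool:
  targets:
    - {"jaw": 0,"travel": [0,0,0],"twist": 0}
    - {"jaw": 0,"travel": [0,0,0],"twist": 0}
    - {"jaw": 0,"travel": [0,0,0],"twist": 0}
    - {"jaw": 0,"travel": [0,0,0],"twist": 0}
    - {"jaw": 0,"travel": [0,0,0],"twist": 0}

```text
t: 7.5
eef_pos: [693.2, -51.0, 60.3]
tcp_rot: [3.14, 0.0, 1.501]
ft_force: [0.5, -0.3, 4.4]
opening: 0.098
grip_force: 30.0
```

Request:
drive_tool:
  targets:
    - {"jaw": 0,"travel": [0,0,-0.003],"twist": 0}
    - {"jaw": 0,"travel": [0,0,-0.006],"twist": 0}
    - {"jaw": 0,"travel": [0,-0.0004,-0.01],"twist": 0}
    - {"jaw": 0,"travel": [0,-0.0006,-0.013],"twist": 0}
    - {"jaw": 0,"travel": [0,-0.0009,-0.0165],"twist": 0}
    - {"jaw": 0,"travel": [0,-0.0012,-0.0195],"twist": 0}
    - {"jaw": 0,"travel": [0,-0.0017,-0.0235],"twist": 0}
    - {"jaw": 0,"travel": [0,-0.0022,-0.027],"twist": 0}

```text
t: 8.17
eef_pos: [691.1, -50.9, 87.2]
tcp_rot: [3.14, -0.0, 1.501]
ft_force: [5.2, 0.1, -2.7]
opening: 0.096
grip_force: 30.0
```

Request:
drive_tool:
  targets:
    - {"jaw": 0,"travel": [0,0,0],"twist": 0}
    - {"jaw": 0,"travel": [0,0,0],"twist": 0}
    - {"jaw": 0,"travel": [0,0,0],"twist": 0}
    - {"jaw": 0,"travel": [0,0,0],"twist": 0}
    - {"jaw": 0,"travel": [0,0,0],"twist": 0}
    - {"jaw": 0,"travel": [0,0,0],"twist": 0}
    - {"jaw": 0,"travel": [0,0,0],"twist": 0}
    - {"jaw": 0,"travel": [0,0,0],"twist": 0}

```text
t: 8.83
eef_pos: [691.1, -50.9, 86.7]
tcp_rot: [3.14, -0.0, 1.501]
ft_force: [6.0, -0.2, -1.1]
opening: 0.094
grip_force: 30.0
```

Request:
drive_tool:
  targets:
    - {"jaw": 0,"travel": [0,-0.0009,-0.0055],"twist": 0}
    - {"jaw": 0,"travel": [0,-0.0021,-0.0115],"twist": 0}
    - {"jaw": 0,"travel": [0,-0.0033,-0.0165],"twist": 0}
    - {"jaw": 0,"travel": [0,-0.0045,-0.021],"twist": 0}
    - {"jaw": 0,"travel": [0,-0.0058,-0.026],"twist": 0}
    - {"jaw": 0,"travel": [0,-0.0072,-0.0305],"twist": 0}
    - {"jaw": 0,"travel": [0,-0.0087,-0.035],"twist": 0}
    - {"jaw": 0,"travel": [0,-0.0104,-0.0397],"twist": 0}

```text
t: 9.5
eef_pos: [681.2, -50.2, 127.0]
tcp_rot: [3.139, -0.0, 1.501]
ft_force: [6.7, -0.0, 0.1]
opening: 0.096
grip_force: 30.0
```

Request:
drive_tool:
  targets:
    - {"jaw": 0,"travel": [0,0,0],"twist": 0}
    - {"jaw": 0,"travel": [0,0,0],"twist": 0}
    - {"jaw": 0,"travel": [0,0,0],"twist": 0}
    - {"jaw": 0,"travel": [0,0,0],"twist": 0}
    - {"jaw": 0,"travel": [0,0,0],"twist": 0}
    - {"jaw": 0,"travel": [0,0,0],"twist": 0}
    - {"jaw": 0,"travel": [0,0,0],"twist": 0}
    - {"jaw": 0,"travel": [0,0,0],"twist": 0}

```text
t: 10.17
eef_pos: [681.3, -50.2, 126.8]
tcp_rot: [3.139, 0.0, 1.501]
ft_force: [8.0, -0.1, 0.2]
opening: 0.101
grip_force: 30.0
```

Run:
```python
from h import *
s=state();print(np.round(s["eef_pos"],1),s["tcp_rot"])
S=read_camera("side")
cv2.imwrite("pics/a5.png",cv2.resize(S["frame"][210:360,265:425],None,fx=3.5,fy=3.5,interpolation=cv2.INTER_CUBIC)[:,:,::-1])
```

```text
[681.3 -50.2 126.8] [3.13868862e+00 6.96490419e-06 1.50077167e+00]
```

View pics/a5.png

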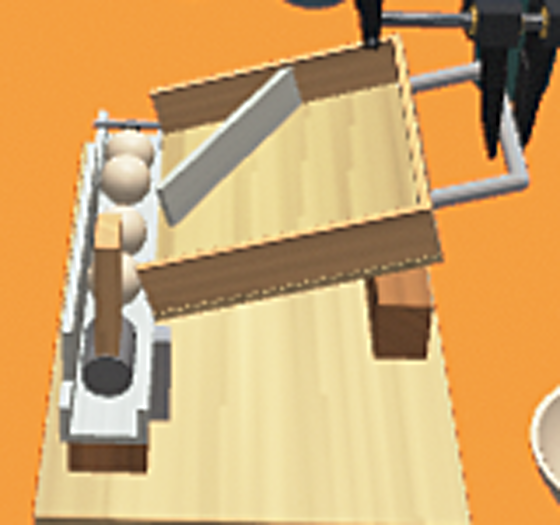

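The picture shows the tray empty and all four beads in single file in the track (125,150), (125,180), (128,232), (115,278). Now I'll lower the tray gently along the same arc.

Request:
drive_tool:
  targets:
    - {"jaw": 0,"travel": [0,0.0017,0.0047],"twist": 0}
    - {"jaw": 0,"travel": [0,0.0032,0.0092],"twist": 0}
    - {"jaw": 0,"travel": [0,0.0046,0.0137],"twist": 0}
    - {"jaw": 0,"travel": [0,0.0059,0.0187],"twist": 0}
    - {"jaw": 0,"travel": [0,0.0071,0.0232],"twist": 0}
    - {"jaw": 0,"travel": [0,0.0083,0.0282],"twist": 0}
    - {"jaw": 0,"travel": [0,0.0095,0.0342],"twist": 0}
    - {"jaw": 0,"travel": [0,0.0104,0.0397],"twist": 0}

```text
t: 10.88
eef_pos: [691.2, -50.9, 86.4]
tcp_rot: [3.14, -0.0, 1.501]
ft_force: [6.3, -1.2, -0.0]
opening: 0.096
grip_force: 30.0
```

Request:
drive_tool:
  targets:
    - {"jaw": 0,"travel": [0,0.0005,0.0035],"twist": 0}
    - {"jaw": 0,"travel": [0,0.001,0.0075],"twist": 0}
    - {"jaw": 0,"travel": [0,0.0013,0.0105],"twist": 0}
    - {"jaw": 0,"travel": [0,0.0016,0.014],"twist": 0}
    - {"jaw": 0,"travel": [0,0.0018,0.017],"twist": 0}
    - {"jaw": 0,"travel": [0,0.002,0.0205],"twist": 0}
    - {"jaw": 0,"travel": [0,0.0022,0.024],"twist": 0}
    - {"jaw": 0,"travel": [0,0.0022,0.0265],"twist": 0}

```text
t: 11.55
eef_pos: [693.2, -51.1, 60.1]
tcp_rot: [3.141, 0.0, 1.501]
ft_force: [-3.6, 1.7, 26.3]
opening: 0.094
grip_force: 30.0
```

Request:
drive_tool:
  targets:
    - {"jaw": 0,"travel": [0,0,0.0005],"twist": 0}
    - {"jaw": 0,"travel": [0,0,0.0008],"twist": 0}
    - {"jaw": 0,"travel": [0,0,0.0008],"twist": 0}
    - {"jaw": 0,"travel": [0,0,0.0008],"twist": 0}

```text
t: 11.88
eef_pos: [693.2, -51.1, 60.2]
tcp_rot: [3.14, 0.0, 1.501]
ft_force: [3.0, 0.3, 6.5]
opening: 0.095
grip_force: 30.0
```

Request:
drive_tool:
  targets:
    - {"jaw": 0.4,"travel": [0,0,0],"twist": 0}
    - {"jaw": 0.4,"travel": [0,0,0],"twist": 0}
    - {"jaw": 0.4,"travel": [0,0,0],"twist": 0}
    - {"jaw": 0.4,"travel": [0,0,0],"twist": 0}
    - {"jaw": 0.4,"travel": [0,0,-0.02],"twist": 0}
    - {"jaw": 0.4,"travel": [0,0,-0.06],"twist": 0}
    - {"jaw": 0.4,"travel": [0,0,-0.1],"twist": 0}
    - {"jaw": 0.4,"travel": [0,0,-0.14],"twist": 0}

```text
t: 12.55
eef_pos: [692.2, -50.9, 200.4]
tcp_rot: [-3.14, -0.0, 1.501]
ft_force: [0.2, -0.1, 0.1]
opening: 0.399
grip_force: 0.0
```

Request:
drive_tool:
  targets:
    - {"jaw": 0.4,"travel": [-0.016,-0.03,-0.01],"twist": 0}
    - {"jaw": 0.4,"travel": [-0.032,-0.062,-0.01],"twist": 0}
    - {"jaw": 0.4,"travel": [-0.05,-0.096,-0.01],"twist": 0}
    - {"jaw": 0.4,"travel": [-0.067,-0.13,-0.01],"twist": 0}
    - {"jaw": 0.4,"travel": [-0.083,-0.164,-0.01],"twist": 0}
    - {"jaw": 0.4,"travel": [-0.1,-0.196,-0.01],"twist": 0}
    - {"jaw": 0.4,"travel": [-0.11,-0.216,-0.01],"twist": 0}
    - {"jaw": 0.4,"travel": [-0.11,-0.216,-0.01],"twist": 0}

```text
t: 13.22
eef_pos: [466.1, -146.4, 209.5]
tcp_rot: [-3.14, -0.0, 1.499]
ft_force: [0.2, -0.6, 0.6]
opening: 0.403
grip_force: 0.0
```

Run:
```python
from h import *
s=state();p=np.array(s["eef_pos"]);print(np.round(p,1),s["tcp_rot"])
S=read_camera("side");T=read_camera("top")
z=lambda i,x,y,w,h,k:cv2.resize(i[y:y+h,x:x+w],None,fx=k,fy=k,interpolation=cv2.INTER_CUBIC)
cv2.imwrite("pics/a6.png",np.hstack([z(T["frame"],255,170,70,120,5),z(S["frame"],270,210,90,120,5)])[:,:,::-1])
print((proj(S,p)-[270,210])*5+[350,0], (proj(S,np.array([469.6,-145.4,148]))-[270,210])*5+[350,0])
```

```text
[ 466.1 -146.4  209.5] [-3.13988729e+00 -2.87205540e-04  1.49886511e+00]
[462.44421879 173.18922778] [475.73247867 327.66889187]
```

View pics/a6.png

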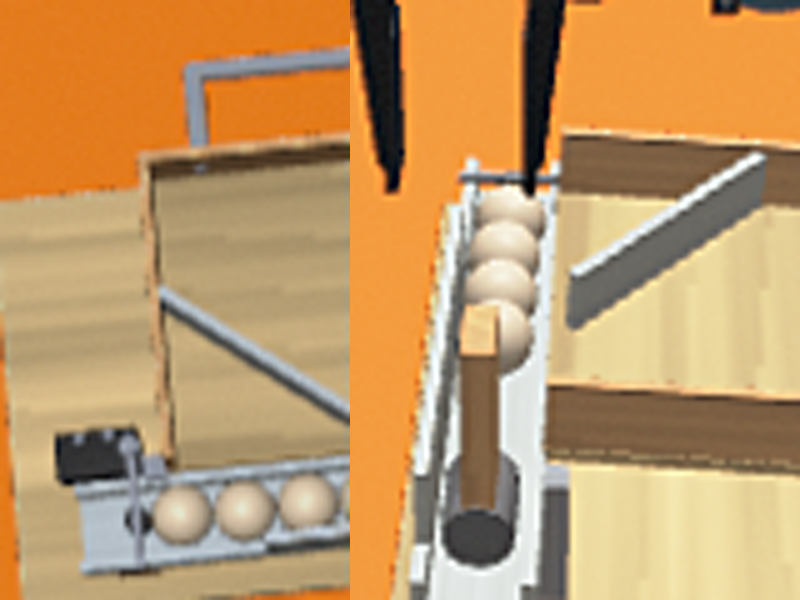

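The top crop shows the beads resting in a row against the roller, centred at (183,514), (245,510) and (309,502). In the side crop the tab top is at (479,328). Next is working out the travel needed.

Run:
```python
from h import *
T=read_camera("top");S=read_camera("side")
cv2.imwrite("pics/topfull.png",T["frame"][:,:,::-1])
d=np.array([.0703,.9975])
ft=lambda x,y:((x+.5)/5-.5+255,(y+.5)/5-.5+170)
fs=lambda x,y:((x+.5)/5-.5+270,(y+.5)/5-.5+210)
g=cv2.cvtColor(cv2.resize(T["frame"][170:290,255:325],None,fx=5,fy=5,interpolation=cv2.INTER_CUBIC),cv2.COLOR_RGB2GRAY)
h=cv2.HoughCircles(g,cv2.HOUGH_GRADIENT,1,40,param1=120,param2=12,minRadius=26,maxRadius=36);print(np.round(h,1))
for p,z in[((183,514),60),((245,510),62),((309,502),64)]:
    X=plane(T,ft(*p),z);print("bead",np.round(X,1),"s %.1f"%(X[:2]@d))
ft0=lambda x,y:((x+.5)/5-.5+245,(y+.5)/5-.5+170)
fs1=lambda x,y:((x+.5)/5-.5+270,(y+.5)/5-.5+210)
t=ft0(656,446)
X=plane(T,t,148);print("tab top",X,X[:2]@d)
X=plane(S,fs1(479,328),148);print("tab side",X,X[:2]@d)
X,e=tri(T,t,S,fs1(479,328));print("tab tri",X,e,X[:2]@d)
for p,b in[((183,514),(511,218)),((245,510),(504,250)),((309,502),(500,290))]:
    X=plane(S,fs(*b),61);print("side bead",np.round(X,1),X[:2]@d)
X=plane(T,ft(140,519),58);print("roller",X,X[:2]@d)
```

```text
[[[180.5 512.5  34.3]
  [307.5 502.5  33.2]
  [246.5 509.5  34.3]
  [143.5 408.5  31. ]
  [118.5 460.5  27.1]]]
bead [484.4  44.9  60. ] s 78.8
bead [480.9  15.5  62. ] s 49.3
bead [479.2 -15.1  64. ] s 18.6
tab top [ 468.72041898 -145.89772355  148.        ] -112.58193378983488
tab side [ 585.71402962 -147.92086224  148.        ] -106.3753638020443
tab tri [ 527.56849624 -151.57717065  144.09121948] 115.3492615579989 -114.11016244051739
side bead [631.   43.6  61. ] 87.86978634323003
side bead [624.7  20.4  61. ] 64.21528293846764
side bead [619.1  -7.5  61. ] 36.03053330757554
roller [485.78116598  65.56033209  58.        ] 99.54684722770416
```

Run:
```python
from h import *
T=read_camera("top");S=read_camera("side")
d=np.array([.0703,.9975])
fs=lambda x,y:((x-350+.5)/5-.5+270,(y+.5)/5-.5+210)
t=((656.5)/5-.5+245,446.5/5-.5+170)
X=plane(S,fs(479,328),148);print("tab side",X,X[:2]@d)
X,e=tri(T,t,S,fs(479,328));print("tab tri",X,e,X[:2]@d)
for b in[(511,218),(504,250),(500,290)]:
    X=plane(S,fs(*b),61);print("side bead",np.round(X,1),X[:2]@d)
```

```text
tab side [ 470.0242764  -144.49894968  148.        ] -111.09499567230843
tab tri [ 469.3209394  -145.7178954   148.76274223] 1.427329921237114 -112.36033862665273
side bead [484.   47.6  61. ] 81.51357220587163
side bead [480.7  24.4  61. ] 58.09544042065968
side bead [478.6  -3.5  61. ] 30.186594136251497
```

Request:
drive_tool:
  targets:
    - {"jaw": 0.4,"travel": [0.001,0.0035,0.015],"twist": 0}
    - {"jaw": 0.4,"travel": [0.001,0.0035,0.04],"twist": 0}
    - {"jaw": 0.4,"travel": [0.001,0.0035,0.065],"twist": 0}
    - {"jaw": 0.4,"travel": [0.001,0.0035,0.083],"twist": 0}
    - {"jaw": 0.4,"travel": [0.001,0.0035,0.09],"twist": 0}
    - {"jaw": 0.4,"travel": [0.001,0.0035,0.09],"twist": 0}
    - {"jaw": 0,"travel": [0.001,0.0035,0.09],"twist": 0}
    - {"jaw": 0,"travel": [0.001,0.0035,0.09],"twist": 0}

```text
t: 14.18
eef_pos: [473.9, -144.9, 120.2]
tcp_rot: [3.14, 0.0, 1.501]
ft_force: [0.6, 0.2, -0.2]
opening: 0.31
grip_force: 0.0
```

Request:
drive_tool:
  targets:
    - {"jaw": 0,"travel": [0,0,0],"twist": 0}
    - {"jaw": 0,"travel": [0,0,0],"twist": 0}
    - {"jaw": 0,"travel": [0,0,0],"twist": 0}
    - {"jaw": 0,"travel": [0,0,0],"twist": 0}

```text
t: 14.52
eef_pos: [470.8, -144.3, 119.6]
tcp_rot: [-3.137, -0.001, 1.501]
ft_force: [-13.7, -0.3, 8.1]
opening: 0.126
grip_force: 30.0
```

Request:
drive_tool:
  targets:
    - {"jaw": 0,"travel": [0,-0.0025,0],"twist": 0}
    - {"jaw": 0,"travel": [0.006,-0.0025,0.0004],"twist": 0}
    - {"jaw": 0,"travel": [0.014,-0.0025,0.001],"twist": 0}
    - {"jaw": 0,"travel": [0.024,-0.0025,0.0017],"twist": 0}
    - {"jaw": 0,"travel": [0.034,-0.0025,0.0024],"twist": 0}
    - {"jaw": 0,"travel": [0.043,-0.0025,0.003],"twist": 0}
    - {"jaw": 0,"travel": [0.05,-0.0025,0.0035],"twist": 0}
    - {"jaw": 0,"travel": [0.055,-0.0025,0.0039],"twist": 0}

```text
t: 15.18
eef_pos: [474.6, -88.5, 115.7]
tcp_rot: [3.141, -0.0, 1.502]
ft_force: [-3.2, -2.5, 7.3]
opening: 0.126
grip_force: 30.0
```

Request:
drive_tool:
  targets:
    - {"jaw": 0,"travel": [0.003,0,0.0002],"twist": 0}
    - {"jaw": 0,"travel": [0.005,0,0.0003],"twist": 0}
    - {"jaw": 0,"travel": [0.005,0,0.0003],"twist": 0}
    - {"jaw": 0,"travel": [0.005,0,0.0003],"twist": 0}

```text
t: 15.52
eef_pos: [475.0, -83.6, 115.4]
tcp_rot: [3.141, -0.001, 1.501]
ft_force: [-1.8, 3.1, 5.6]
opening: 0.126
grip_force: 30.0
```

```bash
cat > m.py <<'E'
from h import *
import sys
s=state();print(np.round(s["eef_pos"],1),np.round(s["ft_force"],1))
T=read_camera("top");d=np.array([.0703,.9975])
I=cv2.resize(T["frame"][170:290,255:325],None,fx=5,fy=5,interpolation=cv2.INTER_CUBIC);cv2.imwrite(sys.argv[1],I[:,:,::-1])
h=cv2.HoughCircles(cv2.cvtColor(I,cv2.COLOR_RGB2GRAY),cv2.HOUGH_GRADIENT,1,40,param1=120,param2=12,minRadius=28,maxRadius=36)
for x,y,r in(h[0] if h is not None else []):
    X=plane(T,((x+.5)/5-.5+255,(y+.5)/5-.5+170),61)
    if 460<X[0]<500: print("circle",x,y,r,"s %.1f"%(X[:2]@d))
# beads by brightness/low saturation: leftmost edge along the row
hsv=cv2.cvtColor(I,cv2.COLOR_RGB2HSV)
m=cv2.inRange(hsv,(0,25,120),(25,110,255))
m[:470]=0;m[560:]=0
c=[k for k in cv2.findContours(m,cv2.RETR_EXTERNAL,cv2.CHAIN_APPROX_NONE)[0] if cv2.contourArea(k)>300]
print([cv2.boundingRect(k) for k in c])
E
python3 m.py pics/m1.png; sed 's/T=read_camera("top")/T=read_camera("top");T["frame"]=cv2.imread("pics\/topfull.png")[:,:,::-1].copy()/' m.py>m0.py; python3 m0.py pics/m0.png
```

```text
[475.  -83.6 115.4] [-1.8  3.1  5.6]
circle 183.5 514.5 32.0 s 78.6
circle 243.5 514.5 28.6 s 50.2
[(152, 474, 154, 71), (15, 470, 70, 90)]
[475.  -83.6 115.4] [-1.  2.  6.]
circle 185.5 514.5 29.9 s 77.6
circle 246.5 509.5 34.3 s 48.5
circle 309.5 495.5 32.1 s 18.0
[(241, 548, 109, 12), (152, 480, 124, 65), (277, 473, 73, 57), (14, 470, 71, 90)]
```

Request:
drive_tool:
  targets:
    - {"jaw": 0,"travel": [0.002,0,0.0001],"twist": 0}
    - {"jaw": 0,"travel": [0.004,0,0.0003],"twist": 0}
    - {"jaw": 0,"travel": [0.006,0,0.0004],"twist": 0}
    - {"jaw": 0,"travel": [0.008,0,0.0006],"twist": 0}
    - {"jaw": 0,"travel": [0.009,0,0.0006],"twist": 0}
    - {"jaw": 0,"travel": [0.009,0,0.0006],"twist": 0}
    - {"jaw": 0,"travel": [0.009,0,0.0006],"twist": 0}
    - {"jaw": 0,"travel": [0.009,0,0.0006],"twist": 0}

```text
t: 16.28
eef_pos: [475.6, -74.9, 114.7]
tcp_rot: [3.141, -0.0, 1.501]
ft_force: [-2.3, 0.1, 5.6]
opening: 0.127
grip_force: 30.0
```

```bash
python3 m.py pics/m2.png
python3 - <<'E'
import cv2,numpy as np
a=cv2.imread("pics/m0.png",0).astype(np.float32);b=cv2.imread("pics/m2.png",0).astype(np.float32)
# shift of the front bead's patch / lever patch
for n,(x0,x1,y0,y1) in{"bead":(158,215,485,545),"bead2":(215,275,480,540),"lever":(122,152,480,575)}.items():
    r=cv2.matchTemplate(b[y0-10:y1+10,x0-30:x1+15],a[y0:y1,x0:x1],cv2.TM_CCOEFF_NORMED);_,v,_,l=cv2.minMaxLoc(r);print(n,l[0]-30,l[1]-10,v)
E
```

```text
[475.6 -74.9 114.7] [-2.3  0.1  5.6]
circle 181.5 514.5 33.1 s 79.5
circle 243.5 513.5 28.8 s 50.1
[(152, 480, 122, 65), (15, 470, 70, 90)]
bead 0 0 0.9992595911026001
bead2 -1 0 0.955311119556427
lever 0 0 0.9996501207351685
```

Request:
drive_tool:
  targets:
    - {"jaw": 0,"travel": [0.001,0,0.0001],"twist": 0}
    - {"jaw": 0,"travel": [0.002,0,0.0001],"twist": 0}
    - {"jaw": 0,"travel": [0.003,0,0.0002],"twist": 0}
    - {"jaw": 0,"travel": [0.004,0,0.0003],"twist": 0}
    - {"jaw": 0,"travel": [0.004,0,0.0003],"twist": 0}
    - {"jaw": 0,"travel": [0.004,0,0.0003],"twist": 0}
    - {"jaw": 0,"travel": [0.004,0,0.0003],"twist": 0}

```text
t: 16.92
eef_pos: [475.9, -71.1, 114.5]
tcp_rot: [3.141, -0.0, 1.501]
ft_force: [-3.0, 0.1, 6.9]
opening: 0.123
grip_force: 30.0
```

```bash
cat > n.py <<'E'
import cv2,numpy as np,sys
a=cv2.imread("pics/m0.png",0).astype(np.float32);b=cv2.imread(sys.argv[1],0).astype(np.float32)
for n,(x0,x1,y0,y1) in{"bead":(158,215,485,545),"bead2":(215,275,480,540),"lever":(122,152,480,575)}.items():
    r=cv2.matchTemplate(b[y0-10:y1+10,x0-40:x1+15],a[y0:y1,x0:x1],cv2.TM_CCOEFF_NORMED);_,v,_,l=cv2.minMaxLoc(r);print(n,l[0]-40,l[1]-10,v)
E
python3 m.py pics/m3.png;python3 n.py pics/m3.png
```

```text
[475.9 -71.1 114.5] [-3.   0.1  6.9]
circle 180.5 517.5 29.9 s 80.1
circle 236.5 510.5 28.8 s 53.3
[(150, 480, 116, 65), (14, 470, 71, 90)]
bead -1 0 0.9826138615608215
bead2 -2 0 0.7577168941497803
lever -1 0 0.9729598760604858
```

Request:
drive_tool:
  targets:
    - {"jaw": 0,"travel": [0.001,0,0.0001],"twist": 0}
    - {"jaw": 0,"travel": [0.002,0,0.0001],"twist": 0}
    - {"jaw": 0,"travel": [0.003,0,0.0002],"twist": 0}
    - {"jaw": 0,"travel": [0.004,0,0.0003],"twist": 0}
    - {"jaw": 0,"travel": [0.004,0,0.0003],"twist": 0}
    - {"jaw": 0,"travel": [0.004,0,0.0003],"twist": 0}
    - {"jaw": 0,"travel": [0.004,0,0.0003],"twist": 0}

```text
t: 17.55
eef_pos: [476.1, -67.1, 114.2]
tcp_rot: [3.141, -0.0, 1.501]
ft_force: [-3.4, -1.5, 8.2]
opening: 0.121
grip_force: 30.0
```

```bash
python3 m.py pics/m4.png;python3 n.py pics/m4.png
```

```text
[476.1 -67.1 114.2] [-3.4 -1.5  8.2]
circle 171.5 513.5 34.3 s 84.2
[(143, 481, 114, 65), (15, 470, 70, 90)]
bead -9 2 0.9818143248558044
bead2 -10 1 0.7292433977127075
lever -10 1 0.9090649485588074
```

Request:
drive_tool:
  targets:
    - {"jaw": 0,"travel": [0.001,0,0.0001],"twist": 0}
    - {"jaw": 0,"travel": [0.002,0,0.0001],"twist": 0}
    - {"jaw": 0,"travel": [0.0025,0,0.0002],"twist": 0}
    - {"jaw": 0,"travel": [0.0025,0,0.0002],"twist": 0}
    - {"jaw": 0,"travel": [0.0025,0,0.0002],"twist": 0}
    - {"jaw": 0,"travel": [0.0025,0,0.0002],"twist": 0}

```text
t: 18.1
eef_pos: [476.3, -64.7, 114.0]
tcp_rot: [3.141, -0.0, 1.501]
ft_force: [-2.3, -1.0, 7.1]
opening: 0.12
grip_force: 30.0
```

```bash
python3 m.py pics/m5.png;python3 n.py pics/m5.png
```

```text
[476.3 -64.7 114. ] [-2.3 -1.   7.1]
circle 168.5 515.5 33.2 s 85.7
[(138, 481, 111, 66), (14, 470, 71, 90)]
bead -14 2 0.9816808700561523
bead2 -16 1 0.7092596292495728
lever -15 1 0.8508707284927368
```

Request:
drive_tool:
  targets:
    - {"jaw": 0.35,"travel": [0,0,0],"twist": 0}
    - {"jaw": 0.35,"travel": [0,0,0],"twist": 0}
    - {"jaw": 0.35,"travel": [0,0,0],"twist": 0}
    - {"jaw": 0.35,"travel": [0,0,0],"twist": 0}
    - {"jaw": 0.35,"travel": [0,0,-0.01],"twist": 0}
    - {"jaw": 0.35,"travel": [0,0,-0.035],"twist": 0}
    - {"jaw": 0.35,"travel": [0,0,-0.07],"twist": 0}
    - {"jaw": 0.35,"travel": [0,0,-0.11],"twist": 0}

```text
t: 18.82
eef_pos: [475.5, -65.1, 223.9]
tcp_rot: [-3.139, -0.001, 1.501]
ft_force: [-0.1, 0.6, -0.2]
opening: 0.351
grip_force: 0.0
```

Request:
drive_tool:
  targets:
    - {"jaw": 0.35,"travel": [-0.03,0,-0.02],"twist": 0}
    - {"jaw": 0.35,"travel": [-0.065,0,-0.02],"twist": 0}
    - {"jaw": 0.35,"travel": [-0.1,0,-0.02],"twist": 0}
    - {"jaw": 0.35,"travel": [-0.14,0,-0.02],"twist": 0}
    - {"jaw": 0.35,"travel": [-0.18,0,-0.02],"twist": 0}
    - {"jaw": 0.35,"travel": [-0.21,0,-0.02],"twist": 0}
    - {"jaw": 0.35,"travel": [-0.22,0,-0.02],"twist": 0}
    - {"jaw": 0.35,"travel": [-0.22,0,-0.02],"twist": 0}

```text
t: 19.48
eef_pos: [460.5, -286.7, 243.2]
tcp_rot: [-3.141, -0.0, 1.498]
ft_force: [-0.6, 0.1, -0.6]
opening: 0.354
grip_force: 0.0
```

```bash
python3 m.py pics/m6.png;python3 n.py pics/m6.png
python3 - <<'E'
from h import *
T=read_camera("top");S=read_camera("side")
z=lambda i,x,y,w,h,k:cv2.resize(i[y:y+h,x:x+w],None,fx=k,fy=k,interpolation=cv2.INTER_CUBIC)
cv2.imwrite("pics/a7.png",np.hstack([z(T["frame"],250,170,150,130,3),z(S["frame"],270,220,110,130,3)])[:,:,::-1])
E
```

```text
[ 460.5 -286.7  243.2] [-0.6  0.1 -0.6]
circle 229.5 509.5 34.3 s 56.6
circle 165.5 517.5 34.3 s 87.2
circle 290.5 506.5 34.3 s 27.5
[(222, 548, 128, 12), (138, 470, 212, 78), (15, 470, 70, 90)]
bead -14 2 0.9813584685325623
bead2 -14 2 0.9707581996917725
lever -15 1 0.8501920700073242
```

View pics/a7.png

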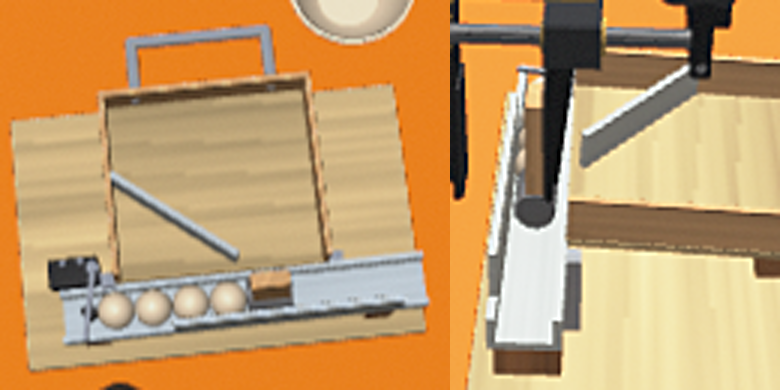

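The top crop shows four beads in single file from (115,310) to (230,298). They sit between the pusher at (270,285) and the roller at (90,312). The tray is down and empty, and the lever is held about 7 mm in after release. I'll hand it in.

```bash
python3 -c "
from cell import *
print(job_done())"
```

```text
the job is handed in; nothing more can be done
None
```

The job is handed in at about 19.5 s of the 61 s: all four beads are in the track in single file, the tray is back down on its rest, and the pusher is left holding the roller about 7 mm in (measured in the top camera), past the 5 mm click and short of the 10.5 mm limit.

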